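Clamp an offcut with the folding-handle handwheel

TASK

Clamp the pine offcut in the bench fixture: swing the handwheel's folded handle up until it stands upright, crank the wheel clockwise with it until the jaw has pushed the offcut against the end stop and holds it firmly (not overtightened), then fold the handle down flat on the wheel again and let go. Leave the offcut clamped and do not disturb the other things on the bench.

Things in the scene. Friction and masses are not known exactly. Their poses are not given: they have to be found in the camera images.
- wheel_axis (a point): Centre of the top face of the level handwheel, an aluminium disc (150 mm diameter, 11 mm thick, top face 81 mm over the bench) on a grey gearbox 104 mm square at one end of a dark slotted bed (150x330 mm, 24 mm high). The wheel turns about the vertical here. Axes turn with it: the handle's pivot lies 65 mm along -x; z is up.
- handle_pivot (a point): Pivot of the folding handle between two steel lugs (24 mm wide over both) near the wheel's rim: 65 mm from the wheel's axis, 20 mm above the disc's top face, 101 mm over the bench. Turns with the wheel; x points level to the wheel's axis. The handle swings in the upright plane through here and the wheel's axis.
- handle_grip (a point): On the handle's centre line, 64 mm from its pivot, 22 mm short of its free end. The handle is a black round sleeve, 18 mm diameter, 18 to 86 mm from the pivot, spinning freely on its spindle: grip it firmly and crank without turning the hand. Folded, it lies level over the wheel's centre, 11 mm clear of the disc; upright, its end is 187 mm over the bench. x points to its free end.
- handle (a joint): Fold angle of the handle, rad: 0 = flat on the wheel, 1.571 = upright against its stop. Stiff hinge (0.08 N m): stays where it is left.
- wheel (a joint): Wheel angle, rad, growing clockwise seen from above; starts between -1.2 and 1.2. The jaw advances 8 mm per rad; clamping comes 3.5 to 9 rad from the start. Running drag 0.62 N m (9.5 N at the handle); it holds where it is left, also under load. Firm is 0.26 to 0.78 rad past where the offcut meets the end stop: the force at the handle is then 3 to 9 N above the running drag.
- jaw: The moving jaw, a grey block with a steel face 92x28 mm, driven along the bed by the wheel. Origin: middle of its front face, at the height of the bed's top; y is the closing direction; it runs straight out from under the wheel's axis. Firmly clamped is 25 to 75 N of the jaw on the offcut, best about 45 to 50 N; overtightened is over 80 N.
- pine_offcut: Pine offcut 45x135x32 mm, about 0.11 kg, loose on the bed between jaw and end stop, its length across the bed. Origin: centre of its underside; x is across its width. It slides ahead of the jaw. The end stop is bolted 10 to 40 mm beyond it, at a place not measured: feel it or see it. Its face, a steel bar 32 mm high across the bed, is sprung: it gives 1 mm per 12 N, 7.8 mm at most.
- oil_bottle: Small oil bottle with a thin spout, 38 mm diameter, 117 mm tall, standing on the bench; not to be moved. Origin: centre of its underside.
- marker: Black felt marker, 18x132x20 mm, lying on the bench; not to be moved. Origin: centre of its underside.
- sanding_block: Cork sanding block, 59x106x27 mm, lying on the bench; not to be moved. Origin: centre of its underside.

How it is judged:
On the way, in this order (a step that is already met when the one before it is completed fails the run):
1. the handle is swung out to upright (over 1.4 rad) (value of joint handle above 1.4 rad), for 0.2 s.
2. with the handle still out (over 1.2 rad) the wheel is cranked until the jaw presses the offcut with more than 25 N (value of joint handle above 1.2 rad and contact force between jaw and pine_offcut above 25 N), for 0.2 s.
3. the handle is folded down flat again (under 0.15 rad) (value of joint handle below 0.15 rad), for 0.2 s.
At the end, for the whole second after the job is handed in: The handle lies flat on the wheel (within 0.15 rad) and is let go; the jaw still holds the offcut against the end stop with 25 to 75 N; the offcut lies flat (within 0.06 rad), square to the jaw (within 0.05 rad) and at rest; the bystanders stand where they stood (value of joint handle below 0.15 rad and contact force between jaw and pine_offcut between 25 and 75 N and angle between pine_offcut's own z axis and vertical below 0.06 rad and angle between the x axis of pine_offcut and the y axis of jaw, either way round below 0.05 rad and linear speed of pine_offcut below 0.01 m/s); the robot touches nothing.
It fails at once if the clamp is overtightened: more than 80 N of the jaw on the offcut (contact force between jaw and pine_offcut above 80 N).
It fails at once if the oil bottle is moved by more than 20 mm (distance of oil_bottle from where it was at the start of the episode above 0.02 m).
It fails at once if the marker is moved by more than 20 mm (distance of marker from where it was at the start of the episode above 0.02 m).
It fails at once if the sanding block is moved by more than 20 mm (distance of sanding_block from where it was at the start of the episode above 0.02 m).
It also fails if it takes over 72 s, if anything falls off the work surface, if the arm or the gripper's body presses on something with over 40 N, if the wrist force passes 120 N, or if a joint passes its speed limit or range.

ROBOT

A 6-joint arm with a two-finger parallel gripper is mounted at the origin on a cart in front of the work surface, level with it; the furniture and walls round the work are solid. World frame = base frame: x ahead of the robot, y to its left, z up, the work surface at z = 0. Lengths are in m, angles in rad, forces in N, time in s.
With the tool pointing down it reaches from about 0.35 to 0.775 m from the base axis. Payload 7.3 kg.
Tool frame: the origin (TCP) lies at the very end of the fingers, on their centre line; the grasp point (between the pads) lies 19 mm behind it; z points along the fingers, y is the line along which they close (so a half turn about z gives the same grasp; the last joint's range is limited). The gripper opens to 92 mm and grips with 3 to 60 N. Pads are 19 mm wide; open, the fingers measure 130 mm over their backs; the gripper's body (75 mm by 190 mm) begins 47 mm behind the grasp point.
Start: joints at [1.045, 0.342, 1.524, -0, 1.275, -0.146], TCP at [0.195, 0.488, 0.227] pointing down, gripper open.
Joint ranges: [-2.53, 2.53], [-0.77, 2.02], [0.04, 2.7], [-1, 4.14], [0.28, 2.66], [-3.11, 3.11]. Speed limits (rad/s): [2.57, 2.57, 3.14, 3.14, 3.14, 3.14].

INTERFACE

Orientations are given as [roll, pitch, yaw] about the fixed x, y, z axes, in that order (R = Rz(yaw) Ry(pitch) Rx(roll)).
In Python, from cell import robot gives the robot as it stands.
- The arm moves only by the tool apply_moves, never from a script. Its argument "motion" is text: rows parted by semicolons, each of 7 numbers parted by spaces: the opening in per cent of the stroke, from 0 (shut) to 100 (fully open), then the shift along the tool's x, y, z in cm, then the turn, a rotation vector about the tool's x, y, z in rad. A call has 1 to 20 rows; each row shifts and turns the commanded pose from where the row before left it, along the tool's axes as they then stand; what a row does not reach is not made up. A row lasts 1/8 s, in which the tool goes at most 62.5 mm and 10.7 degrees, less where a joint would pass 70% of its speed; a pose out of reach is approached as far as the arm can. A call with a gripper value outside its range is refused whole. The fingers move at their own pace and stop on an object; "force" is the grip in N (left out, the last holds). Time passes only in rows, so rows that do not move let the fingers close. It gives the time, the measured TCP pose, the force, the opening and the grip force at its end, in the units of the state.
- robot.observe(): the state, without advancing time (a new reading comes with each control period).
- robot.read_camera(name): name is "side" or "top"; returns a dict with "img" (384x512x3 uint8, red, green, blue), "fovy" (degrees; the focal length in pixels is half the picture's height over the tangent of half this angle, whatever the lens; pixels are square), "cx", "cy" (the principal point, pixels), "R" (3x3) and "t" (3): a world point X has camera coordinates R X + t. Camera axes: x right, y down, z forward; pixel columns grow to the right and rows downward; lengths in m; the calibration is good to about 2 mm. A picture is of the moment at which its call begins. There is no depth.
- robot.hand_in(): hands the job in; it is judged then, once.
Trained networks look in a picture, given as the dict that the camera call returned (one of the last four; its "shot" number tells which), for a name from the list of things; names that differ only in an ending like _2 or _b are one class to them, and where a whole thing is asked for, a point or a joint stands for the part that bears it (a point fixed in the world has none). Each returns a list of dicts, best first, with "score" (0 to 1); they miss things now and then, are a little off and sometimes report something else, mostly with a low value. They report only what shows in the picture. A call takes as long as a camera call.
- robot.search_frame(target, picture): "centre" ([x, y, z] in m, in world coordinates, good to about 4 mm: the middle of the surface that is visible of it).
- robot.trace(target, picture): "pixels" (384x512 bool, what is visible of it).
The state is a dict: "time": time; "qpos": joint angles; "qvel": joint speeds; "joint_efforts": joint torques, N m; "tool_pos": TCP position; "tool_rot": TCP orientation; "contact_force": force on the tool from outside, world axes, zero at the start; "torque": the same for the moment, N m; "opening": finger opening in m; "grip_force": force on a finger pad.
Only numpy, scipy, OpenCV 4.12 (cv2) and the standard library are available. Lean on these libraries where they do the work, as an engineer would, in place of code of your own. Each camera call takes 0.05 s, during which the arm holds its last target. There are 200 camera calls.

## Working session

There is one attempt and no reset: what is moved stays moved. The work goes in short steps, Python scripts to look and compute and a tool call to move; the robot and the scene stay as the last step left them, time stands still between calls to the robot, and variables do not carry over. Pictures are saved under pics/ and viewed, at most 10 in all, crops included, and the job is handed in when it is done.

Besides the shell and the picture viewer there is one more tool, called as name(argument=value, ...), one argument or row to a line, values as JSON. apply_moves: Moves the arm, as the interface text tells. Its arguments: {"type":"object","properties":{"motion":{"type":"string"},"force":{"type":"number"}},"required":["motion"]}

```bash
mkdir -p pics; ls; python3 - <<'E'
from cell import robot
import cv2,numpy as np
s=robot.observe(); print({k:np.round(v,3) for k,v in s.items()})
ims=[]
for c in("top","side"):
    p=robot.read_camera(c); ims.append(p["img"][:,:,::-1]); cv2.imwrite(f"pics/{c}0.png",ims[-1])
    print(c,p["fovy"],p["cx"],p["cy"],np.round(p["R"],3).tolist(),np.round(p["t"],3))
    for n in("wheel_axis","handle_pivot","handle_grip","jaw","pine_offcut","oil_bottle","marker","sanding_block"):
        print(n,[(np.round(d["centre"],3).tolist(),round(d["score"],2)) for d in robot.search_frame(n,p)[:2]])
E
```

```text
pics
{'time': np.float64(0.0), 'qpos': array([ 1.045,  0.343,  1.525, -0.   ,  1.275, -0.146]), 'qvel': array([-0.001,  0.001, -0.001, -0.001, -0.   , -0.001]), 'joint_efforts': array([ 1.0000e-03, -4.3123e+01, -2.4423e+01,  7.2000e-02,  5.6000e-02,
       -0.0000e+00]), 'tool_pos': array([0.194, 0.487, 0.226]), 'tool_rot': array([-3.14 , -0.   ,  2.762]), 'contact_force': array([-0.134,  0.202, -0.138]), 'torque': array([ 0.034,  0.023, -0.009]), 'grip_force': np.float64(0.0), 'opening': np.float64(0.092)}
top 56.575843557808 255.7414450649079 190.31617950721196 [[0.029, -1.0, -0.012], [-0.998, -0.028, -0.06], [0.06, 0.013, -0.998]] [0.296 0.578 0.92 ]
wheel_axis [([0.452, 0.359, 0.082], 0.62)]
handle_pivot [([0.46, 0.357, 0.082], 0.58)]
handle_grip [([0.446, 0.34, 0.108], 0.83), ([0.674, 0.31, 0.028], 0.35)]
jaw [([0.443, 0.442, 0.059], 0.59)]
pine_offcut [([0.674, 0.308, 0.028], 0.74), ([0.429, 0.5, 0.058], 0.69)]
oil_bottle [([0.436, 0.129, 0.061], 0.76)]
marker [([0.675, 0.141, 0.015], 0.81)]
sanding_block []
side 48.026940859527805 254.31829151524101 189.2445697630081 [[1.0, 0.006, -0.013], [-0.007, -0.577, -0.817], [-0.012, 0.817, -0.576]] [-0.553  0.27   0.644]
wheel_axis [([0.462, 0.339, 0.082], 0.85), ([0.673, 0.13, 0.019], 0.46)]
handle_pivot [([0.462, 0.336, 0.083], 0.79)]
handle_grip [([0.451, 0.336, 0.105], 0.74)]
jaw []
pine_offcut []
oil_bottle [([0.434, 0.107, 0.054], 0.72)]
marker [([0.673, 0.129, 0.014], 0.81)]
sanding_block []
```

View pics/top0.png

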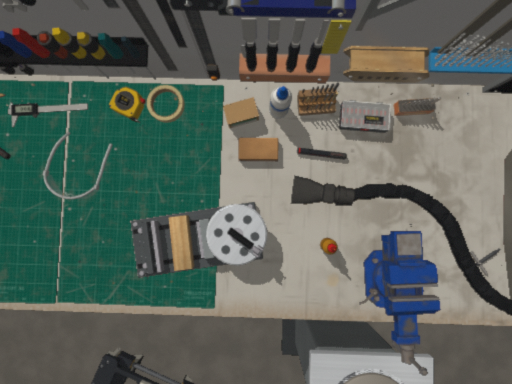

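View pics/side0.png

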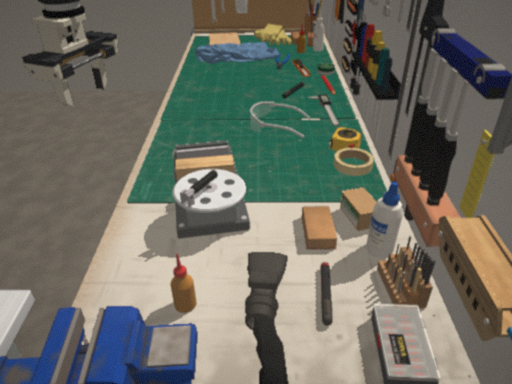

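The top view shows the wheel at about (236,235), with the lugs and pivot at its lower right near (258,250). The offcut is at (180,243) and the oil bottle at (329,246). I'll refine these from enlarged crops.

```bash
cat > h.py <<'E'
from cell import robot
import cv2,numpy as np
def f(p): return p["img"].shape[0]/2/np.tan(np.radians(p["fovy"])/2)
def proj(p,X):
    c=np.asarray(p["R"])@np.asarray(X,float)+p["t"]; return np.array([p["cx"],p["cy"]])+f(p)*c[:2]/c[2]
def back(p,uv,z):
    R=np.asarray(p["R"]); d=R.T@np.array([(uv[0]-p["cx"])/f(p),(uv[1]-p["cy"])/f(p),1]); o=-R.T@np.asarray(p["t"])
    return o+d*(z-o[2])/d[2]
E
python3 - <<'E'
from h import *
out=[]
for c,(u,v) in(("top",(200,240)),("side",(210,190))):
    p=robot.read_camera(c)
    m=robot.trace("wheel_axis",p)
    for d in m[:1]:
        k=d["pixels"].astype(np.uint8); cs,_=cv2.findContours(k,0,2); h=cv2.convexHull(max(cs,key=cv2.contourArea))
        e=cv2.fitEllipse(h); print(c,d["score"],k.sum(),e,back(p,e[0],.081),cv2.boundingRect(k))
    for n in("handle_grip","pine_offcut","jaw"):
        for d in robot.trace(n,p)[:2]:
            k=d["pixels"].astype(np.uint8)
            if k.sum(): print(n,d["score"],k.sum(),cv2.minAreaRect(cv2.findNonZero(k)))
    out.append(cv2.resize(p["img"][v-50:v+50,u-75:u+75,::-1],None,fx=5.3,fy=5.3,interpolation=cv2.INTER_CUBIC)); cv2.imwrite(f"pics/{c}1.png",out[-1])
    print(c,"crop origin",u-75,v-50)
E
```

```text
top 0.68 2982 ((236.3474884033203, 234.79579162597656), (61.225311279296875, 62.56686782836914), 125.6246566772461) [0.45528202 0.3558942  0.081     ] (207, 205, 60, 61)
handle_grip 0.74 243 ((243.32000732421875, 241.239990234375), (38.00000762939453, 7.200000762939453), 36.869895935058594)
pine_offcut 0.63 1048 ((180.89976501464844, 242.5643310546875), (53.94127655029297, 20.063737869262695), 83.8844985961914)
jaw 0.78 388 ((203.73719787597656, 238.76620483398438), (39.43391799926758, 13.086219787597656), 83.2901611328125)
top crop origin 125 190
side 0.75 2587 ((209.31646728515625, 190.5759735107422), (43.88212966918945, 74.6185302734375), 84.65166473388672) [0.46070119 0.34421416 0.081     ] (173, 169, 74, 44)
handle_grip 0.58 627 ((325.7716064453125, 293.50653076171875), (63.08853530883789, 11.281110763549805), 88.36341857910156)
handle_grip 0.57 287 ((200.94522094726562, 183.9794464111328), (9.316946029663086, 38.366973876953125), 47.121097564697266)
pine_offcut 0.95 848 ((204.20118713378906, 165.73757934570312), (19.69687271118164, 57.818641662597656), 82.47618103027344)
pine_offcut 0.63 1289 ((319.2493591308594, 227.86851501464844), (44.49103546142578, 31.824176788330078), 83.9909896850586)
side crop origin 135 140
```

View pics/top1.png

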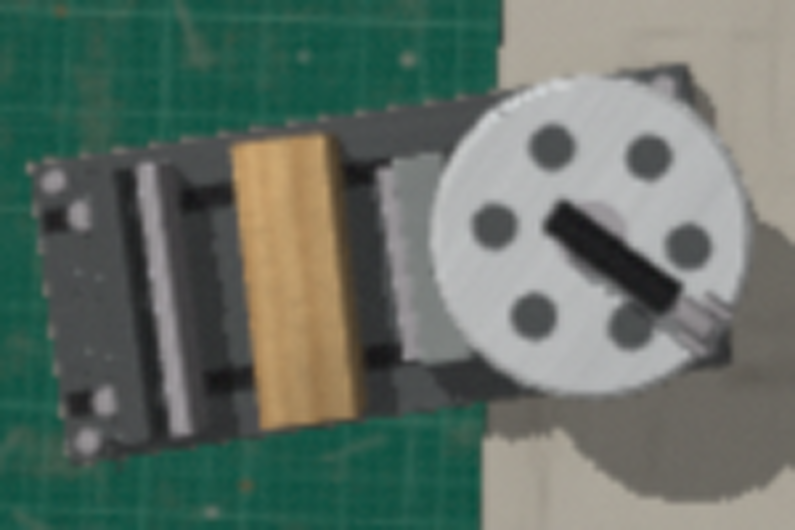

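View pics/side1.png

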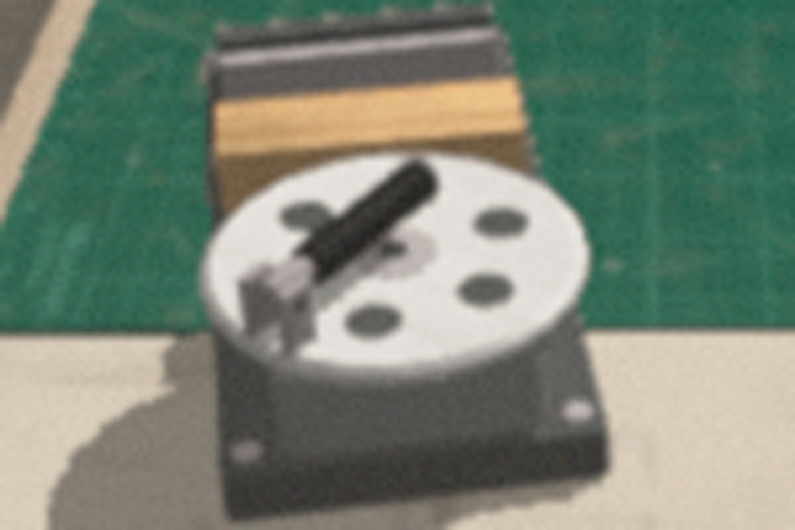

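The two views disagree by 12–20 mm in y, so I'll check each camera's calibration against the known gripper position.

```bash
python3 - <<'E'
from h import *
s=robot.observe(); P=s["tool_pos"]; yaw=s["tool_rot"][2]
from scipy.spatial.transform import Rotation as Ro
R=Ro.from_euler("xyz",s["tool_rot"]).as_matrix()
for c in("top","side"):
    p=robot.read_camera(c)
    print(c,[np.round(proj(p,P+R@np.array([0,y,z])),1).tolist() for y,z in((0,0),(.046,0),(-.046,0),(.065,-.0),(-.065,0))], {k:v for k,v in p.items() if k not in("img","R")})
    im=p["img"][:,:,::-1]
    a=im[0:120,0:160] if c=="side" else im[284:384,60:220]
    cv2.imwrite(f"pics/{c}2.png",cv2.resize(a,None,fx=5,fy=5,interpolation=cv2.INTER_CUBIC))
a=cv2.imread("pics/side2.png");b=cv2.imread("pics/top2.png");o=np.vstack([a[100:],b]);o=cv2.resize(o,None,fx=.6,fy=.6);print(o.shape);cv2.imwrite("pics/g2.png",o)
E
```

```text
top [[161.3, 368.9], [140.4, 359.3], [182.3, 378.4], [131.8, 355.4], [191.0, 382.4]] {'fovy': 56.575843557808, 'cx': 255.7414450649079, 'cy': 190.31617950721196, 't': array([0.29604771, 0.57784574, 0.91959751]), 'shot': 5}
side [[84.6, 95.7], [98.7, 87.9], [69.3, 104.2], [104.3, 84.8], [62.6, 107.9]] {'fovy': 48.026940859527805, 'cx': 254.31829151524101, 'cy': 189.2445697630081, 't': array([-0.552927  ,  0.27041659,  0.64390089]), 'shot': 6}
(600, 480, 3)
```

View pics/g2.png

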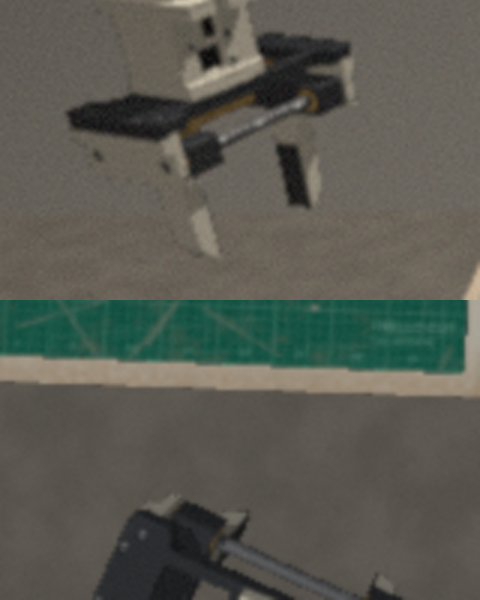

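```bash
cat >> h.py <<'E'
from scipy.spatial.transform import Rotation as Ro
def rel(pos,yaw=None):
    "shift (cm) in present tool axes to pos, then turn about tool axes to point down with yaw"
    s=robot.observe(); R=Ro.from_euler("xyz",s["tool_rot"])
    d=R.inv().apply(np.asarray(pos)-s["tool_pos"])*100
    y=s["tool_rot"][2] if yaw is None else yaw
    t=(R.inv()*Ro.from_euler("xyz",[np.pi,0,y])).as_rotvec()
    return np.round(d,2),np.round(t,3)
E
python3 - <<'E'
from h import *
T=lambda u,v,o:np.array([u,v])/5.3+o
for c,o,ax,pv,fe in(("top",(125,190),(590,235),(705,320),(562,217)),("side",(135,140),(396,260),(278,290),(420,172))):
    p=robot.read_camera(c)
    A=back(p,T(*ax,o),.081);P=back(p,T(*pv,o),.101);F=back(p,T(*fe,o),.101)
    print(c,A,P,F,np.degrees(np.arctan2(*(P-A)[1::-1])),np.linalg.norm((P-A)[:2]),np.degrees(np.arctan2(*(P-F)[1::-1])),np.linalg.norm(P-F))
    # disc corners scale: known 150mm
    print([np.round(proj(p,A+np.array(d)),1).tolist() for d in((.075,0,0),(-.075,0,0),(0,.075,0),(0,-.075,0))])
print(rel([.458,.350,.25],np.radians(-127)))
E
```

```text
top [0.45638679 0.35599541 0.081     ] [0.42132255 0.30188759 0.101     ] [0.46535415 0.36759167 0.101     ] -122.94500215099917 0.06447602280882475 -123.82801932362756 0.07909366521232078
[[237.3, 203.6], [235.3, 265.4], [205.7, 233.4], [267.0, 235.3]]
side [0.46102788 0.34955046 0.081     ] [0.42391185 0.30274299 0.101     ] [0.46901969 0.380657   0.101     ] -128.41269539067608 0.05973725093543696 -120.06843206544644 0.09002949308756764
[[246.6, 188.8], [173.0, 189.3], [212.8, 169.2], [206.1, 211.9]]
(array([-29.56,  -3.02,  -2.32]), array([ 0.   ,  0.   , -1.305]))
```

apply_moves(
  motion="100 -4.93 -0.55 0 0 0 0;100 -4.93 -0.55 0 0 0 0;100 -4.93 -0.55 0 0 0 0;100 -4.93 -0.55 0 0 0 0;100 -4.93 -0.55 0 0 0 0;100 -4.93 -0.45 0 0 0 0;100 0 0 0.4 0 0 -0.16;100 0 0 0.4 0 0 -0.16;100 0 0 0.4 0 0 -0.16;100 0 0 0.4 0 0 -0.16;100 0 0 0.4 0 0 -0.16;100 0 0 0.4 0 0 -0.16;100 0 0 0.4 0 0 -0.16;100 0 0 0.4 0 0 -0.16;100 0 0 0 0 0 0;100 0 0 0 0 0 0",
  force=8,
)

```text
time: 3.6
tool_pos: [0.4575, 0.3483, 0.1949]
tool_rot: [-3.142, 0.0, -2.244]
contact_force: [0.7, 0.3, 0.6]
opening: 0.0918
grip_force: 0.0
```

```bash
python3 - <<'E'
from h import *
s=robot.observe(); P=s["tool_pos"]; R=Ro.from_euler("xyz",s["tool_rot"]).as_matrix(); print(P,s["tool_rot"],s["qpos"],s["contact_force"])
p=robot.read_camera("side")
print([np.round(proj(p,P+R@np.array([0,y,0])),1).tolist() for y in(-.046,0,.046)])
im=p["img"][90:240,120:320,::-1]
cv2.imwrite("pics/s3.png",cv2.resize(im,None,fx=4,fy=4,interpolation=cv2.INTER_CUBIC))
print(rel([.460,.354,.084],np.radians(-125.5)))
E
```

```text
[0.45753971 0.34829636 0.19487704] [-3.14156885e+00  2.75978795e-04 -2.24446552e+00] [ 5.17351613e-01  4.58924399e-01  1.43249766e+00  8.45113796e-05
  1.24990545e+00 -1.95059849e+00] [0.71637511 0.33931094 0.56861168]
[[221.5, 147.4], [203.4, 140.0], [186.4, 133.0]]
(array([-0.59,  0.17, 11.1 ]), array([-0.   ,  0.   , -0.053]))
```

View pics/s3.png

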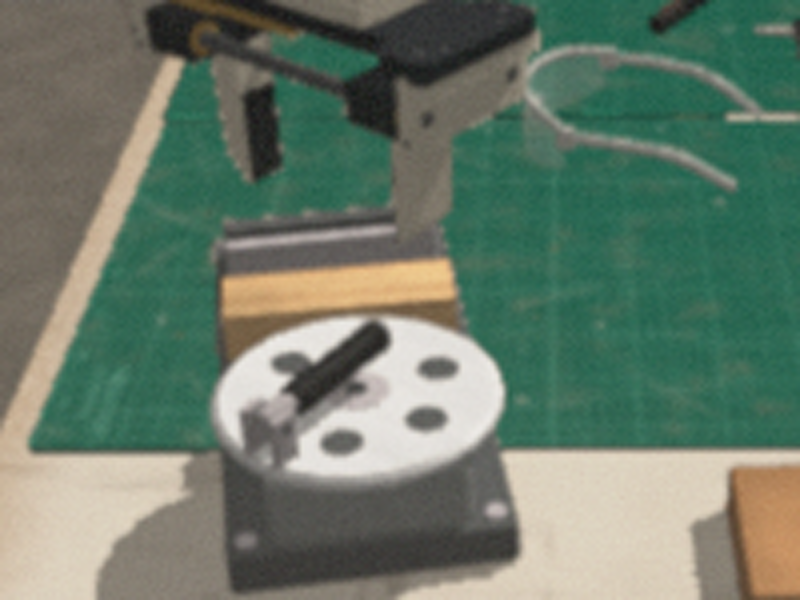

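apply_moves(
  motion="100 -0.3 0.1 2.5 0 0 -0.026;100 -0.3 0.1 2.5 0 0 -0.027;100 0 0 2.5 0 0 0;100 0 0 2.0 0 0 0;100 0 0 1.0 0 0 0;100 0 0 0.4 0 0 0;100 0 0 0 0 0 0;10 0 0 0 0 0 0;10 0 0 0 0 0 0;10 0 0 0 0 0 0;10 0 0 0 0 0 0;10 0 0 0 0 0 0;10 0 0 0 0 0 0",
  force=8,
)

```text
time: 5.28
tool_pos: [0.4595, 0.3542, 0.0857]
tool_rot: [3.142, 0.0, -2.188]
contact_force: [-0.4, 0.1, -0.7]
opening: 0.0364
grip_force: 0.0
```

```bash
python3 - <<'E'
from h import *
s=robot.observe(); print({k:np.round(s[k],4) for k in("tool_pos","tool_rot","contact_force","opening","grip_force","time")})
p=robot.read_camera("side")
cv2.imwrite("pics/s4.png",cv2.resize(p["img"][110:230,140:300,::-1],None,fx=5,fy=5,interpolation=cv2.INTER_CUBIC))
E
```

```text
{'tool_pos': array([0.4595, 0.3542, 0.0857]), 'tool_rot': array([ 3.1416,  0.    , -2.1884]), 'contact_force': array([-0.353 ,  0.1201, -0.7027]), 'opening': np.float64(0.0364), 'grip_force': np.float64(0.0), 'time': np.float64(5.275)}
```

View pics/s4.png

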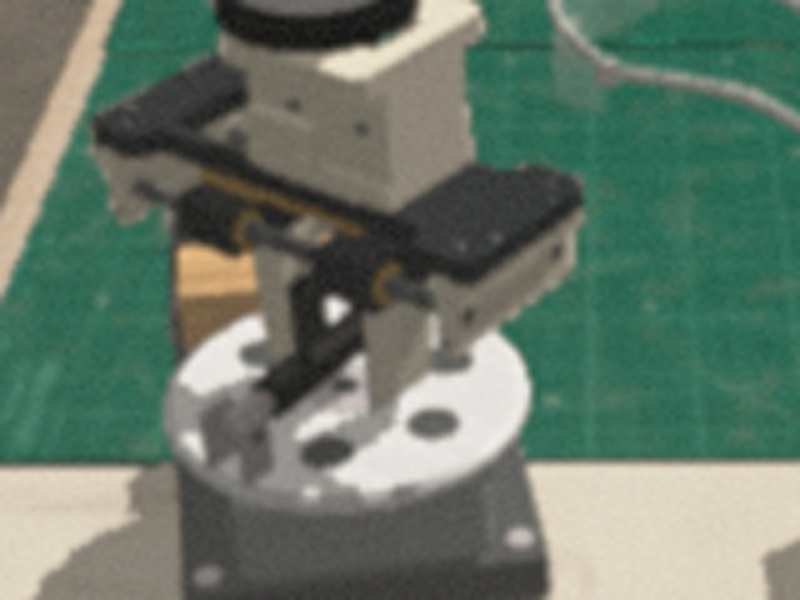

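The fingers straddle the handle properly and are still closing, so I'll finish the grasp.

apply_moves(
  motion="0 0 0 0 0 0 0;0 0 0 0 0 0 0;0 0 0 0 0 0 0;0 0 0 0 0 0 0",
  force=8,
)

```text
time: 5.82
tool_pos: [0.4577, 0.3558, 0.0856]
tool_rot: [3.138, -0.0, -2.188]
contact_force: [-6.5, 7.3, 0.6]
opening: 0.0178
grip_force: 8.0
```

```bash
python3 - <<'E'
from h import *
s=robot.observe(); print({k:np.round(s[k],4) for k in("tool_pos","tool_rot","contact_force","torque","opening","grip_force","time")})
# arc with tool vertical, tool x=-u: at fold a, grasp pt from pivot = .064(cos a u + sin a z)
a=np.linspace(0,1.6,17); x=-.064*np.cos(a)*100; z=-.064*np.sin(a)*100
print(np.round(np.diff(x),2),np.round(np.diff(z),2))
E
```

```text
{'tool_pos': array([0.4577, 0.3558, 0.0856]), 'tool_rot': array([ 3.1379, -0.    , -2.1882]), 'contact_force': array([-6.4831,  7.291 ,  0.6185]), 'torque': array([1.2189, 1.0992, 0.0446]), 'opening': np.float64(0.0178), 'grip_force': np.float64(7.9956), 'time': np.float64(5.825)}
[0.03 0.1  0.16 0.22 0.28 0.33 0.39 0.44 0.48 0.52 0.55 0.58 0.61 0.62
 0.64 0.64] [-0.64 -0.63 -0.62 -0.6  -0.58 -0.55 -0.51 -0.47 -0.42 -0.37 -0.32 -0.26
 -0.2  -0.14 -0.08 -0.01]
```

apply_moves(
  motion="0 0 0.3 0 0 0 0;0 0.03 0 -0.64 0 0 0;0 0.1 0 -0.63 0 0 0;0 0.16 0 -0.62 0 0 0;0 0.22 0 -0.6 0 0 0;0 0 0 0 0 0 0",
  force=8,
)

```text
time: 6.58
tool_pos: [0.4537, 0.3514, 0.1111]
tool_rot: [3.141, -0.001, -2.189]
contact_force: [-4.5, 0.5, 0.5]
opening: 0.0175
grip_force: 8.0
```

apply_moves(
  motion="0 0.28 0 -0.58 0 0 0;0 0.33 0 -0.55 0 0 0;0 0.39 0 -0.51 0 0 0;0 0.44 0 -0.47 0 0 0;0 0.48 0 -0.42 0 0 0;0 0.52 0 -0.37 0 0 0;0 0 0 0 0 0 0",
)

```text
time: 7.45
tool_pos: [0.4401, 0.3317, 0.1403]
tool_rot: [-3.141, 0.001, -2.189]
contact_force: [-3.6, 2.8, 0.2]
opening: 0.0178
grip_force: 8.0
```

```bash
python3 - <<'E'
from h import *
p=robot.read_camera("side")
cv2.imwrite("pics/s5.png",cv2.resize(p["img"][110:230,140:300,::-1],None,fx=4,fy=4,interpolation=cv2.INTER_CUBIC))
E
```

```text
(no output)
```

View pics/s5.png

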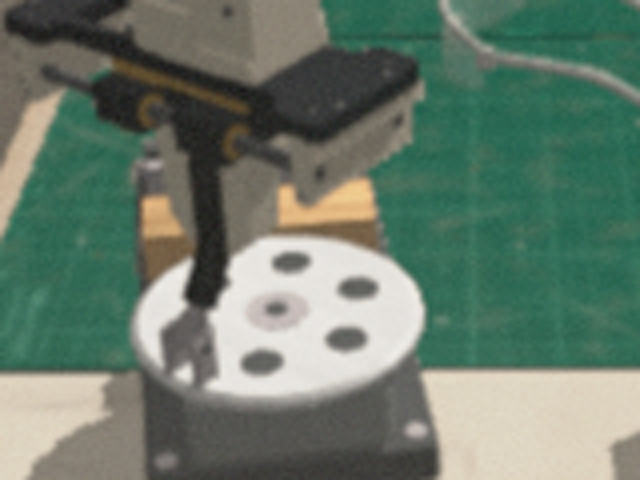

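The handle is following, at about 55–60°. I'll take it the rest of the way to upright.

apply_moves(
  motion="0 0.55 0 -0.32 0 0 0;0 0.58 0 -0.26 0 0 0;0 0.61 0 -0.2 0 0 0;0 0.62 0 -0.14 0 0 0;0 0.64 0 -0.08 0 0 0;0 0.5 0 0 0 0 0;0 0 0 0 0 0 0;0 0 0 0 0 0 0",
)

```text
time: 8.5
tool_pos: [0.4198, 0.3029, 0.15]
tool_rot: [-3.141, -0.0, -2.188]
contact_force: [-1.4, 0.7, 6.7]
opening: 0.0176
grip_force: 8.0
```

```bash
python3 - <<'E'
from h import *
s=robot.observe(); print({k:np.round(s[k],4) for k in("tool_pos","contact_force","torque")})
for c in ("side","top"):
    p=robot.read_camera(c)
    print(rel([.421,.305,.15]))
    cv2.imwrite(f"pics/{c}6.png",cv2.resize(p["img"][100:230,120:300,::-1] if c=="side" else p["img"][190:300,120:280,::-1],None,fx=4,fy=4,interpolation=cv2.INTER_CUBIC))
E
```

```text
{'tool_pos': array([0.4198, 0.3029, 0.15  ]), 'contact_force': array([-1.375 ,  0.6756,  6.6725]), 'torque': array([0.3951, 0.3525, 0.0447])}
(array([-0.23,  0.02,  0.  ]), array([-0., -0.,  0.]))
(array([-0.23,  0.02,  0.  ]), array([-0., -0.,  0.]))
```

View pics/side6.png

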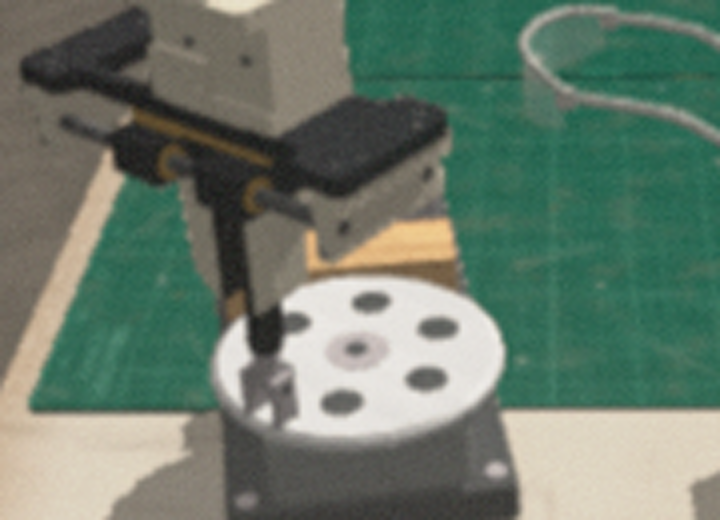

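```bash
python3 - <<'E'
from h import *
p=robot.read_camera("side")
for a in (90,80,70):
    u=np.array([.58,.814,0])
    P=np.array([.4215,.303,.101]);r=np.radians(a)
    print(a,[np.round((proj(p,P+l*(np.cos(r)*u+np.sin(r)*np.array([0,0,1])))-[120,100])*4).tolist() for l in(0,.018,.04,.086)])
E
```

```text
90 [[265.0, 379.0], [261.0, 348.0], [256.0, 309.0], [245.0, 224.0]]
80 [[265.0, 379.0], [266.0, 345.0], [266.0, 304.0], [268.0, 213.0]]
70 [[265.0, 379.0], [270.0, 344.0], [277.0, 300.0], [290.0, 207.0]]
```

The handle is upright. Next I'll compute the crank arc in tool axes; clockwise from above is positive in the tool frame.

```bash
cat > arc.py <<'E'
import numpy as np,sys
f0,d,n=map(float,sys.argv[1:4]); r=float(sys.argv[4]) if len(sys.argv)>4 else 6.5
f=f0+d*np.arange(int(n)+1)
print(";".join(f"0 {a:.2f} {b:.2f} 0 0 0 0" for a,b in zip(np.diff(r*np.cos(f)),np.diff(r*np.sin(f)))))
E
python3 arc.py 0.05 0.15 19
```

```text
0 -0.12 0.97 0 0 0 0;0 -0.26 0.94 0 0 0 0;0 -0.40 0.89 0 0 0 0;0 -0.53 0.82 0 0 0 0;0 -0.65 0.73 0 0 0 0;0 -0.75 0.62 0 0 0 0;0 -0.83 0.51 0 0 0 0;0 -0.90 0.38 0 0 0 0;0 -0.94 0.24 0 0 0 0;0 -0.97 0.09 0 0 0 0;0 -0.97 -0.05 0 0 0 0;0 -0.95 -0.20 0 0 0 0;0 -0.91 -0.34 0 0 0 0;0 -0.85 -0.47 0 0 0 0;0 -0.77 -0.59 0 0 0 0;0 -0.68 -0.70 0 0 0 0;0 -0.56 -0.79 0 0 0 0;0 -0.44 -0.87 0 0 0 0;0 -0.30 -0.93 0 0 0 0
```

apply_moves(
  motion="0 -0.3 0 -0.15 0 0 0;0 -0.12 0.97 0 0 0 0;0 -0.26 0.94 0 0 0 0;0 -0.40 0.89 0 0 0 0;0 -0.53 0.82 0 0 0 0;0 -0.65 0.73 0 0 0 0",
  force=30,
)

```text
time: 9.4
tool_pos: [0.3958, 0.3433, 0.1499]
tool_rot: [-3.141, -0.01, -2.189]
contact_force: [-4.2, -14.4, 6.1]
opening: 0.0176
grip_force: 30.4
```

apply_moves(
  motion="0 -0.75 0.62 0 0 0 0;0 -0.83 0.51 0 0 0 0;0 -0.90 0.38 0 0 0 0;0 -0.94 0.24 0 0 0 0;0 -0.97 0.09 0 0 0 0",
)

```text
time: 10.02
tool_pos: [0.4041, 0.392, 0.1499]
tool_rot: [3.137, -0.009, -2.188]
contact_force: [-12.5, -5.1, 6.5]
opening: 0.0174
grip_force: 30.0
```

apply_moves(
  motion="0 -0.97 -0.05 0 0 0 0;0 -0.95 -0.20 0 0 0 0;0 -0.91 -0.34 0 0 0 0;0 -0.85 -0.47 0 0 0 0;0 -0.77 -0.59 0 0 0 0",
)

```text
time: 10.65
tool_pos: [0.4446, 0.419, 0.1499]
tool_rot: [3.139, -0.007, -2.188]
contact_force: [-8.9, -4.3, 3.6]
opening: 0.0173
grip_force: 30.0
```

apply_moves(
  motion="0 -0.68 -0.70 0 0 0 0;0 -0.56 -0.79 0 0 0 0;0 -0.44 -0.87 0 0 0 0;0 -0.30 -0.93 0 0 0 0;0 0 0 0 0 0 0",
)

```text
time: 11.28
tool_pos: [0.4828, 0.4146, 0.1498]
tool_rot: [3.139, -0.01, -2.189]
contact_force: [-9.2, -9.5, 5.8]
opening: 0.0178
grip_force: 30.0
```

```bash
python3 arc.py 2.9 0.15 21; python3 - <<'E'
from h import *
from scipy.optimize import least_squares as L
s=robot.observe();print(s["tool_pos"],s["contact_force"],s["torque"])
q=np.array([[.4198,.3029],[.3958,.3433],[.4041,.392],[.4446,.419],s["tool_pos"][:2]])
r=L(lambda c:np.hypot(*(q-c).T)-.065,[.459,.354]);print(r.x,r.fun)
p=robot.read_camera("top")
for n in("pine_offcut","jaw"):
    for d in robot.trace(n,p)[:2]:
        k=d["pixels"].astype(np.uint8); print(n,d["score"],k.sum(),cv2.minAreaRect(cv2.findNonZero(k)))
cv2.imwrite("pics/top7.png",cv2.resize(p["img"][190:300,120:280,::-1],None,fx=5,fy=5,interpolation=cv2.INTER_CUBIC))
E
```

```text
0 -0.16 -0.96 0 0 0 0;0 -0.02 -0.97 0 0 0 0;0 0.13 -0.97 0 0 0 0;0 0.27 -0.94 0 0 0 0;0 0.41 -0.88 0 0 0 0;0 0.54 -0.81 0 0 0 0;0 0.65 -0.72 0 0 0 0;0 0.75 -0.62 0 0 0 0;0 0.84 -0.50 0 0 0 0;0 0.90 -0.37 0 0 0 0;0 0.95 -0.23 0 0 0 0;0 0.97 -0.09 0 0 0 0;0 0.97 0.06 0 0 0 0;0 0.95 0.21 0 0 0 0;0 0.91 0.35 0 0 0 0;0 0.85 0.48 0 0 0 0;0 0.77 0.60 0 0 0 0;0 0.67 0.71 0 0 0 0;0 0.56 0.80 0 0 0 0;0 0.43 0.87 0 0 0 0;0 0.30 0.93 0 0 0 0
[0.48280116 0.41457841 0.14982091] [-9.24701563 -9.47448487  5.83999263] [-1.17028176  1.63432416  0.00847061]
[0.45858028 0.35521205] [ 0.00011882 -0.0010996   0.00073777  0.000302   -0.0008828 ]
jaw 0.62 29 ((202.5, 255.5), (5.0, 5.0), 90.0)
```

View pics/top7.png

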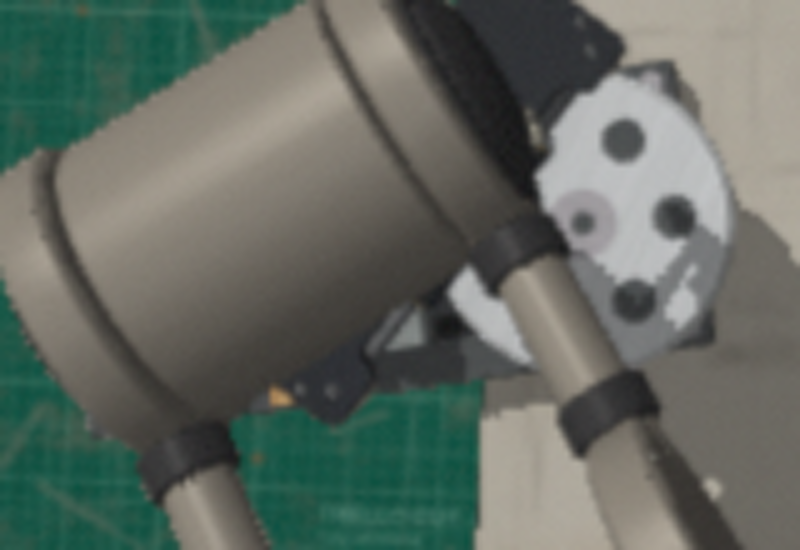

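```bash
cat >> h.py <<'E'
C=np.array([.4586,.3552])
def crank():
    s=robot.observe(); d=s["tool_pos"][:2]-C; th=np.arctan2(d[1],d[0]); F=s["contact_force"]
    phi=(s["tool_rot"][2]-th)%(2*np.pi)
    print("t %.2f phi %.3f r %.4f Ft %.2f Fr %.2f Fz %.1f"%(s["time"],phi,np.hypot(*d),-(F[0]*np.sin(th)-F[1]*np.cos(th)),F[0]*np.cos(th)+F[1]*np.sin(th),F[2]))
E
python3 - <<'E'
from h import *
p=robot.read_camera("top");T=lambda u,v:np.array([u,v])/5.3+(125,190)
J=back(p,T(394,264),.052);O1=back(p,T(339,272),.056);O2=back(p,T(248,285),.056);S=back(p,T(178,297),.056)
n=(S-J)/np.linalg.norm(S-J)
print([round(float(x),4) for x in((O1-J)@n,(O2-O1)@n,(S-O2)@n)],n,(((O1-J)+(S-O2))@n)/.008)
crank()
E
```

```text
[0.0258, 0.0436, 0.0336] [-0.17754248  0.98334639  0.03883989] 7.427609228240479
t 11.47 phi 2.910 r 0.0641 Ft 5.37 Fr -10.96 Fz 4.5
```

apply_moves(
  motion="0 0.08 -1.02 0 0 0 0;0 -0.02 -0.97 0 0 0 0;0 0.13 -0.97 0 0 0 0;0 0.27 -0.94 0 0 0 0;0 0.41 -0.88 0 0 0 0;0 0.54 -0.81 0 0 0 0;0 0.65 -0.72 0 0 0 0;0 0.75 -0.62 0 0 0 0",
)

```text
time: 12.48
tool_pos: [0.521, 0.3562, 0.1499]
tool_rot: [3.132, -0.004, -2.187]
contact_force: [-15.1, 9.2, 2.7]
opening: 0.0178
grip_force: 30.0
```

```bash
python3 -c "
from h import *
crank()"
```

```text
t 12.47 phi 4.080 r 0.0624 Ft 9.48 Fr -14.91 Fz 2.7
```

apply_moves(
  motion="0 0.84 -0.50 0 0 0 0;0 0.90 -0.37 0 0 0 0;0 0.95 -0.23 0 0 0 0;0 0.97 -0.09 0 0 0 0;0 0.97 0.06 0 0 0 0;0 0.95 0.21 0 0 0 0",
)

```text
time: 13.22
tool_pos: [0.5001, 0.3062, 0.1501]
tool_rot: [3.138, 0.004, -2.188]
contact_force: [0.7, 13.3, -6.3]
opening: 0.0174
grip_force: 30.0
```

```bash
python3 -c "
from h import *
crank()"
```

```text
t 13.22 phi 4.964 r 0.0642 Ft 9.15 Fr -9.69 Fz -6.3
```

apply_moves(
  motion="0 0.91 0.35 0 0 0 0;0 0.85 0.48 0 0 0 0;0 0.77 0.60 0 0 0 0;0 0.67 0.71 0 0 0 0;0 0.56 0.80 0 0 0 0;0 0.43 0.87 0 0 0 0",
)

```text
time: 13.98
tool_pos: [0.4478, 0.2891, 0.1502]
tool_rot: [-3.136, -0.001, -2.188]
contact_force: [10.2, -8.8, -6.1]
opening: 0.0175
grip_force: 30.0
```

```bash
python3 -c "
from h import *
crank()"; python3 arc.py 5.9 .1 20
```

```text
t 13.97 phi 5.827 r 0.0670 Ft 11.47 Fr 7.07 Fz -6.1
0 0.21 0.61 0 0 0 0;0 0.15 0.63 0 0 0 0;0 0.09 0.64 0 0 0 0;0 0.02 0.65 0 0 0 0;0 -0.04 0.65 0 0 0 0;0 -0.11 0.64 0 0 0 0;0 -0.17 0.63 0 0 0 0;0 -0.23 0.61 0 0 0 0;0 -0.29 0.58 0 0 0 0;0 -0.35 0.55 0 0 0 0;0 -0.40 0.51 0 0 0 0;0 -0.45 0.47 0 0 0 0;0 -0.50 0.42 0 0 0 0;0 -0.53 0.37 0 0 0 0;0 -0.57 0.31 0 0 0 0;0 -0.60 0.26 0 0 0 0;0 -0.62 0.19 0 0 0 0;0 -0.64 0.13 0 0 0 0;0 -0.65 0.07 0 0 0 0;0 -0.65 0.00 0 0 0 0
```

apply_moves(
  motion="0 0.15 0.61 0 0 0 0;0 0.10 0.63 0 0 0 0;0 0.09 0.64 0 0 0 0;0 0.02 0.65 0 0 0 0",
)

```text
time: 14.48
tool_pos: [0.4242, 0.3, 0.1503]
tool_rot: [-3.137, -0.004, -2.188]
contact_force: [5.2, -12.0, -3.4]
opening: 0.0174
grip_force: 30.0
```

```bash
python3 -c "
from h import *
crank()"
```

```text
t 14.47 phi 6.223 r 0.0650 Ft 10.77 Fr 7.40 Fz -3.4
```

apply_moves(
  motion="0 -0.04 0.65 0 0 0 0;0 -0.11 0.64 0 0 0 0;0 -0.17 0.63 0 0 0 0",
)

```text
time: 14.85
tool_pos: [0.4093, 0.3135, 0.1502]
tool_rot: [-3.138, -0.006, -2.188]
contact_force: [2.4, -12.6, 0.9]
opening: 0.0176
grip_force: 30.0
```

```bash
python3 -c "
from h import *
crank()"
```

```text
t 14.85 phi 0.251 r 0.0645 Ft 11.16 Fr 6.34 Fz 0.9
```

apply_moves(
  motion="0 -0.23 0.61 0 0 0 0;0 -0.29 0.58 0 0 0 0;0 -0.35 0.55 0 0 0 0",
)

```text
time: 15.22
tool_pos: [0.3988, 0.3303, 0.1501]
tool_rot: [-3.14, -0.009, -2.189]
contact_force: [-1.7, -13.8, 4.1]
opening: 0.0174
grip_force: 30.0
```

```bash
python3 -c "
from h import *
crank()"
```

```text
t 15.22 phi 0.559 r 0.0648 Ft 12.09 Fr 6.90 Fz 4.1
```

apply_moves(
  motion="0 -0.40 0.51 0 0 0 0;0 -0.45 0.47 0 0 0 0;0 -0.50 0.42 0 0 0 0",
)

```text
time: 15.6
tool_pos: [0.3939, 0.3496, 0.15]
tool_rot: [3.141, -0.01, -2.189]
contact_force: [-6.6, -12.4, 6.1]
opening: 0.0174
grip_force: 30.1
```

```bash
python3 -c "
from h import *
crank()"
```

```text
t 15.60 phi 0.866 r 0.0649 Ft 11.78 Fr 7.60 Fz 6.1
```

apply_moves(
  motion="0 -0.53 0.37 0 0 0 0;0 -0.57 0.31 0 0 0 0",
)

```text
time: 15.85
tool_pos: [0.3938, 0.3629, 0.15]
tool_rot: [3.139, -0.011, -2.189]
contact_force: [-10.5, -11.2, 8.7]
opening: 0.0176
grip_force: 30.2
```

```bash
python3 -c "
from h import *
crank()"
```

```text
t 15.85 phi 1.070 r 0.0653 Ft 12.36 Fr 9.13 Fz 8.7
```

apply_moves(
  motion="0 -0.53 0.40 0 0 0 0;0 -0.57 0.32 0 0 0 0",
)

```text
time: 16.1
tool_pos: [0.3951, 0.3759, 0.1501]
tool_rot: [3.141, -0.01, -2.188]
contact_force: [-6.2, -12.9, 6.4]
opening: 0.0174
grip_force: 30.0
```

```bash
python3 -c "
from h import *
crank()"
```

```text
t 16.10 phi 1.268 r 0.0668 Ft 14.16 Fr 1.86 Fz 6.4
```

apply_moves(
  motion="0 -0.64 0.13 0 0 0 0",
)

```text
time: 16.23
tool_pos: [0.3974, 0.3818, 0.1501]
tool_rot: [3.14, -0.011, -2.188]
contact_force: [-10.5, -12.0, 7.4]
opening: 0.0173
grip_force: 30.0
```

```bash
python3 -c "
from h import *
crank()"
```

```text
t 16.23 phi 1.364 r 0.0668 Ft 15.20 Fr 4.80 Fz 7.4
```

apply_moves(
  motion="0 -0.64 0.10 0 0 0 0",
)

```text
time: 16.35
tool_pos: [0.4, 0.3875, 0.15]
tool_rot: [3.14, -0.011, -2.188]
contact_force: [-10.9, -12.1, 7.3]
opening: 0.0174
grip_force: 30.0
```

```bash
python3 -c "
from h import *
crank()"
```

```text
t 16.35 phi 1.457 r 0.0669 Ft 15.87 Fr 3.65 Fz 7.3
```

apply_moves(
  motion="0 -0.45 0.05 0 0 0 0;0 0 0 0 0 0 0;0 0 0 0 0 0 0",
)

```text
time: 16.73
tool_pos: [0.4023, 0.3918, 0.15]
tool_rot: [3.14, -0.01, -2.188]
contact_force: [-10.5, -11.1, 6.7]
opening: 0.0168
grip_force: 30.0
```

```bash
python3 -c "
from h import *
crank(); s=robot.observe(); print(s['tool_pos'],s['tool_rot'],s['qpos'])
p=robot.read_camera('side')
for n in('handle_grip','handle_pivot','pine_offcut'):
  for c in('side','top'):
    p=robot.read_camera(c); print(n,c,[(np.round(d['centre'],3),d['score']) for d in robot.search_frame(n,p)[:2]])
"
```

```text
t 16.73 phi 1.530 r 0.0671 Ft 15.07 Fr 2.76 Fz 6.7
[0.40232582 0.3917927  0.15004781] [ 3.13973914 -0.01011339 -2.1883175 ] [ 6.36460440e-01  4.83831076e-01  1.52427451e+00 -1.52655499e-03
  1.14367503e+00 -1.88696222e+00]
handle_grip side [(array([0.406, 0.387, 0.138]), 0.72)]
handle_grip top [(array([0.672, 0.311, 0.026]), 0.49)]
handle_pivot side [(array([0.453, 0.355, 0.08 ]), 0.89)]
handle_pivot top [(array([0.482, 0.336, 0.082]), 0.62), (array([0.435, 0.13 , 0.061]), 0.59)]
pine_offcut side [(array([0.436, 0.53 , 0.054]), 0.84), (array([0.436, 0.112, 0.054]), 0.26)]
pine_offcut top [(array([0.43 , 0.543, 0.054]), 0.67)]
```

apply_moves(
  motion="0 0.3 0 0 0 0 0;70 0 0 0 0 0 0;70 0 0 0 0 0 0;70 0 0 0 0 0 0;70 0 0 0 0 0 0;70 0 0 0 0 0 0;70 0 0 0 0 0 0;70 0 0 0 0 0.001 0;70 0 0 0 0 0 0.17;70 0 0 0 0 0 0.17;70 0 0 0 0 0 0.17;70 0 0 0 0 0 0.17;70 0 0 0 0 0 0.17;70 0 0 0 0 0 0.17;70 0 0 0 0 0 0.17;70 0 0 0 0 0 0.17;70 0 0 0 0 0 0.17;70 0 0 0 0 0 0",
  force=8,
)

```text
time: 19.62
tool_pos: [0.4035, 0.3923, 0.1512]
tool_rot: [-3.141, 0.0, 2.566]
contact_force: [0.1, -0.5, 0.5]
opening: 0.0644
grip_force: 0.0
```

```bash
python3 -c "
from h import *
crank(); s=robot.observe(); print(s['tool_pos'],s['tool_rot'],s['opening'],s['contact_force'])
u=C-np.array([.4023,.3918]); yaw=np.arctan2(-u[1],-u[0]); print(yaw, rel([.4035,.391,.146],yaw))
p=robot.read_camera('side')
for n in('handle_grip','handle_pivot'):
    for d in robot.trace(n,p)[:1]:
        k=d['pixels'].astype(np.uint8);print(n,d['score'],k.sum(),cv2.minAreaRect(cv2.findNonZero(k)))
w=np.array([*(C-u/np.hypot(*u)*.065),.101])
print([proj(p,w+[0,0,z]).round(1) for z in (0,.018,.05,.086)], w)
"
```

```text
t 19.62 phi 0.018 r 0.0664 Ft 0.40 Fr -0.39 Fz 0.5
[0.40349956 0.39232432 0.15115929] [-3.14068485e+00  1.28943090e-05  2.56636129e+00] 0.06436487192428081 [ 0.09875828 -0.54502884  0.47891049]
2.5651550032321784 (array([-0.07, -0.11,  0.52]), array([-0.001,  0.   ,  0.001]))
handle_grip 0.83 318 ((181.64852905273438, 151.98513793945312), (38.507938385009766, 9.054838180541992), 84.2894058227539)
handle_pivot 0.64 2854 ((197.14663696289062, 181.69662475585938), (91.4794921875, 57.85525894165039), 37.333194732666016)
[array([183.6, 170.1]), array([182.7, 162.7]), array([180.9, 149.2]), array([178.9, 133.3])] [0.40410338 0.39062765 0.101     ]
```

apply_moves(
  motion="70 -0.07 -0.1 0.5 0 0 0;0 0 0 0 0 0 0;0 0 0 0 0 0 0;0 0 0 0 0 0 0;0 0 0 0 0 0 0;0 0 0 0 0 0 0;0 0 0 0 0 0 0;0 0 0 0 0 0 0",
  force=8,
)

```text
time: 20.78
tool_pos: [0.4037, 0.3913, 0.1463]
tool_rot: [-3.141, 0.0, 2.565]
contact_force: [0.1, 1.3, -1.1]
opening: 0.0177
grip_force: 8.0
```

```bash
python3 -c "
from h import *
crank(); print(robot.observe()['opening'],robot.observe()['grip_force'])
a=np.linspace(np.pi/2,0,17);x=6*np.cos(a);z=6*np.sin(a)
print(';'.join(f'0 {i:.2f} 0 {j:.2f} 0 0 0' for i,j in zip(-np.diff(x),-np.diff(z))))"
```

```text
t 20.77 phi 0.005 r 0.0657 Ft -1.12 Fr 0.60 Fz -1.1
0.017729169823270614 7.9938966035842896
0 -0.59 0 0.03 0 0 0;0 -0.58 0 0.09 0 0 0;0 -0.57 0 0.14 0 0 0;0 -0.55 0 0.20 0 0 0;0 -0.53 0 0.25 0 0 0;0 -0.51 0 0.30 0 0 0;0 -0.47 0 0.35 0 0 0;0 -0.44 0 0.40 0 0 0;0 -0.40 0 0.44 0 0 0;0 -0.35 0 0.47 0 0 0;0 -0.30 0 0.51 0 0 0;0 -0.25 0 0.53 0 0 0;0 -0.20 0 0.55 0 0 0;0 -0.14 0 0.57 0 0 0;0 -0.09 0 0.58 0 0 0;0 -0.03 0 0.59 0 0 0
```

apply_moves(
  motion="0 -0.59 0 0.03 0 0 0;0 -0.58 0 0.09 0 0 0;0 -0.57 0 0.14 0 0 0;0 -0.55 0 0.20 0 0 0;0 -0.53 0 0.25 0 0 0;0 -0.51 0 0.30 0 0 0;0 -0.47 0 0.35 0 0 0;0 -0.44 0 0.40 0 0 0",
)

```text
time: 21.78
tool_pos: [0.4403, 0.3677, 0.1289]
tool_rot: [3.141, 0.002, 2.565]
contact_force: [3.2, 2.1, 5.3]
opening: 0.0176
grip_force: 8.0
```

apply_moves(
  motion="0 -0.40 0 0.44 0 0 0;0 -0.35 0 0.47 0 0 0;0 -0.30 0 0.51 0 0 0;0 -0.25 0 0.53 0 0 0;0 -0.20 0 0.55 0 0 0;0 -0.14 0 0.57 0 0 0;0 -0.09 0 0.58 0 0 0;0 -0.03 0 0.55 0 0 0;0 0 0 0 0 0 0",
)

```text
time: 22.9
tool_pos: [0.4564, 0.3576, 0.0866]
tool_rot: [3.14, 0.004, 2.565]
contact_force: [7.9, 0.0, 1.6]
opening: 0.0175
grip_force: 8.0
```

apply_moves(
  motion="60 0 0 0 0 0 0;60 0 0 0 0 0 0;60 0 0 0 0 0 0;60 0 0 0 0 0 0;60 0 0 0 0 0 0;60 0 0 -2 0 0 0;60 0 0 -3 0 0 0;0 0 0 -3 0 0 0;0 0 0 0 0 0 0;0 0 0 0 0 0 0;0 0 0 0 0 0 0;0 0 0 0 0 0 0;0 0 0 0 0 0 0",
)

```text
time: 24.52
tool_pos: [0.4537, 0.3583, 0.1661]
tool_rot: [-3.14, -0.0, 2.565]
contact_force: [-1.0, -0.0, 0.1]
opening: 0.002
grip_force: 0.0
```

```bash
python3 -c "
from h import *
s=robot.observe(); print(s['tool_pos'],s['tool_rot'],s['opening'],s['contact_force'])
p=robot.read_camera('side')
print([(d['centre'],d['score']) for d in robot.search_frame('handle_grip',p)[:2]])
for d in robot.trace('handle_grip',p)[:2]:
    k=d['pixels'].astype(np.uint8);print(d['score'],k.sum(),cv2.boxPoints(cv2.minAreaRect(cv2.findNonZero(k))).round().tolist())
w=np.array([.404,.3907,.101]);u=np.array([*(C-w[:2])/.065,0])
for a in(0,.15,.3): print(a,[proj(p,w+l*(np.cos(a)*u+[0,0,np.sin(a)])).round(1) for l in (.018,.086)])
print(rel([*(w+.075*u)[:2],.12]))
"
```

```text
[0.45369024 0.35829675 0.16606105] [-3.13994049e+00 -4.21879344e-04  2.56480065e+00] 0.002010614803849075 [-0.95123367 -0.04108372  0.13151966]
[([0.677, 0.2882, 0.0284], 0.65), ([0.4446, 0.3632, 0.1207], 0.51)]
0.82 276 [[183.0, 166.0], [216.0, 166.0], [216.0, 174.0], [183.0, 174.0]]
0 [array([190.2, 172.6]), array([216.3, 182.5])]
0.15 [array([190. , 171.4]), array([215.5, 177. ])]
0.3 [array([189.6, 170.3]), array([214. , 171.2])]
(array([-1.58, -0.  ,  4.64]), array([-0.001, -0.   ,  0.   ]))
```

The handle still sits about 0.3 rad up, so I'll press it flat from above with the fingers shut.

apply_moves(
  motion="0 -0.8 0 1.5 0 0 0;0 -0.7 0 1.5 0 0 0;0 0 0 0.8 0 0 0;0 0 0 0.8 0 0 0;0 0 0 0.6 0 0 0;0 0 0 0 0 0 0",
)

```text
time: 25.42
tool_pos: [0.466, 0.3502, 0.1141]
tool_rot: [-3.14, -0.001, 2.565]
contact_force: [0.1, -0.1, -0.0]
opening: 0.0003
grip_force: 0.0
```

apply_moves(
  motion="0 0 0 0.2 0 0 0;0 0 0 0.2 0 0 0;0 0 0 0 0 0 0",
)

```text
time: 25.8
tool_pos: [0.4664, 0.3502, 0.1106]
tool_rot: [-3.141, 0.0, 2.565]
contact_force: [-0.5, 0.5, -0.2]
opening: 0.0004
grip_force: 0.1
```

```bash
python3 -c "
from h import *
s=robot.observe(); print(s['tool_pos'],s['contact_force'],s['torque'])
p=robot.read_camera('side')
for d in robot.trace('handle_grip',p)[:2]:
    k=d['pixels'].astype(np.uint8);print(d['score'],k.sum(),cv2.boxPoints(cv2.minAreaRect(cv2.findNonZero(k))).round().tolist())
print(proj(p,s['tool_pos']))
# dark pixels in the crop
g=p['img'].max(2)[160:200,175:235]
for r in range(0,40,2): print(''.join('#' if v<60 else '+' if v<110 else '.' for v in g[r]))
"
```

```text
[0.46641981 0.35023771 0.11060098] [-0.47232319  0.54779541 -0.18491469] [ 0.0310905  -0.01436986  0.02029216]
0.66 165 [[186.0, 177.0], [188.0, 170.0], [218.0, 178.0], [216.0, 186.0]]
[211.37293478 176.72363597]
..........++++++++........+++++.......++++...............++.
.......................+++++..........++++.++...............
..............+......................+++++...+++++++......+.
.............++++.......+++............+++...++++++++++++++.
++...........+++++.....++++.........+..+++...+++++++++++++++
++++...................+..........+.+..+++.............+++++
++++++++++++++++.....+.++...............++..................
+++++++++++++###+++++++####+++...........+..................
++++++++++..++++#############+++++.......+...++++++.........
+++++++++...........++############+++....++++++++...........
++++..+++.................++###########++++.................
++.............................++#######++..................
............+++...................++++###+..................
........++++++++++...............+....................+++++.
........+++++++++...............+++.................+++++++.
............................................................
............................................................
............................................................
.................++++++++...................................
...............+++++++++++.............++++++++.............
```

It now matches flat. One more light press, then I'll retreat.

apply_moves(
  motion="0 0 0 0.15 0 0 0;0 0 0 0.1 0 0 0;0 0 0 0 0 0 0",
)

```text
time: 26.28
tool_pos: [0.4668, 0.3505, 0.1088]
tool_rot: [3.141, 0.001, 2.565]
contact_force: [0.8, -0.5, 5.4]
opening: 0.0007
grip_force: 2.7
```

apply_moves(
  motion="0 0 0 -1.5 0 0 0;0 0 0 -3 0 0 0;0 0 0 -4 0 0 0;0 5 0 -2 0 0 0;0 5 0 0 0 0 0;0 5 0 0 0 0 0;0 0 0 0 0 0 0;0 0 0 0 0 0 0",
)

```text
time: 27.28
tool_pos: [0.3409, 0.432, 0.2135]
tool_rot: [-3.141, 0.0, 2.565]
contact_force: [0.1, 1.1, 0.4]
opening: 0.0003
grip_force: 0.0
```

```bash
python3 -c "
from h import *
s=robot.observe(); print(s['time'],s['tool_pos'],s['contact_force'])
w=np.array([.404,.3907,.101]);u=np.array([*(C-w[:2])/.065,0])
for c in('side','top'):
    p=robot.read_camera(c)
    for n in('handle_grip','pine_offcut','jaw'):
      for d in robot.trace(n,p)[:2]:
        k=d['pixels'].astype(np.uint8);print(c,n,d['score'],k.sum(),cv2.boxPoints(cv2.minAreaRect(cv2.findNonZero(k))).round().tolist())
    for n in('oil_bottle','marker'): print(n,[d['centre'].round(3) if hasattr(d['centre'],'round') else d['centre'] for d in robot.search_frame(n,p)[:1]])
    for a in(0,.15): print(a,[proj(p,w+l*(np.cos(a)*u+[0,0,np.sin(a)])).round(1) for l in (.018,.086)])
"
```

```text
27.275 [0.34092782 0.43198107 0.21352148] [0.07521025 1.06505591 0.40687322]
side handle_grip 0.57 312 [[181.0, 175.0], [184.0, 166.0], [220.0, 179.0], [216.0, 188.0]]
side pine_offcut 0.63 668 [[174.0, 151.0], [230.0, 146.0], [232.0, 165.0], [175.0, 169.0]]
side jaw 0.75 411 [[186.0, 170.0], [186.0, 158.0], [227.0, 158.0], [227.0, 170.0]]
oil_bottle [[0.4372, 0.1102, 0.0541]]
marker [[0.4224, 0.5318, 0.0556]]
0 [array([190.2, 172.6]), array([216.3, 182.5])]
0.15 [array([190. , 171.4]), array([215.5, 177. ])]
top handle_grip 0.57 275 [[216.0, 257.0], [237.0, 226.0], [243.0, 230.0], [222.0, 262.0]]
top pine_offcut 0.72 908 [[152.0, 220.0], [172.0, 217.0], [180.0, 270.0], [160.0, 273.0]]
top jaw 0.67 740 [[158.0, 243.0], [183.0, 215.0], [209.0, 238.0], [184.0, 266.0]]
oil_bottle [[0.4376, 0.1319, 0.0598]]
marker [[0.6752, 0.1413, 0.0149]]
0 [array([224.8, 250.3]), array([241.2, 226.7])]
0.15 [array([224.7, 250.5]), array([240.6, 227.2])]
```

```bash
python3 -c "
from cell import robot
print(robot.hand_in())"
```

```text
the job is handed in; nothing more can be done
None
```

I handed the job in with the offcut clamped against the end stop at an estimated 35–52 N and the handle folded flat and let go; the judge returned no verdict, and I did not re-check the sanding block, which the networks never found.

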